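Weigh a phase plug on the trip balance

TASK

The brass phase plug on the trip balance is being weighed against the 200 g weight on the other pan. Add small weights from the tray to the 200 g weight's pan until the beam floats as near level as this set can bring it (to the nearest 10 g, needles on the broad centre mark), setting each down gently so that the beam is not slammed on its stops. Do not shift the plug, the 200 g weight or the parts lying about, do not strike or lean on the balance or the gantry, and leave the weights that are not needed on the tray.

Things in the scene. Friction and masses are not known exactly. Their poses are not given: they have to be found in the camera images.
- beam (a joint): tilt of the balance beam, rad; 0 = level, positive = the pan nearer the robot is up; stops at -0.088 and +0.088. Pans stay level as it tips, and where on a pan a load stands does not matter. Off the stops it floats at 2.5 mrad per gram by which the pans differ (lighter pan up); damped, it settles in about 1.5 s. At 0.0125 rad a needle's centre is at the edge of the broad centre mark.
- stand: fixed aluminium plate 160 x 440 x 10 mm carrying the two-pan trip balance (grey housing) and the microphone gantry. Origin under the plate's middle, on the cart top; y runs along the beam to the pan nearer the robot, x across the beam to the robot's left, away from the tray, z up. It stands turned so that y points roughly towards the robot. Beam pivot at x = 0, y = 0, 80 mm up.
- bar_under (a point): middle of the underside of the gantry bar, a 40 mm square, 440 mm long aluminium profile along the stand's y over both pans, 270 to 310 mm above the cart top, on 40 mm posts at y = +-200 mm. It blocks a hand coming straight down on a pan: reach in under it from the tray's side (stand's -x) with the tool leaning 30 to 45 degrees to that side. A microphone hangs beyond it, at y = +150 mm.
- index (a point): middle of the white index plate (64 mm wide, 26 mm high, 3 mm thick, its top 211 mm above the cart top) that stands upright over the beam's pivot; one needle of the beam moves before it and one behind. Broad centre mark 3 mm wide, 125 mm above the pivot.
- pan_near_top (a point): centre of the upper face of the balance pan nearer the robot, a flat steel disc 130 mm across and 4 mm thick without a rim. The pan is carried by the beam 105 mm from the pivot; level, its face is 108 mm above the cart top, and it rises or sinks up to 9 mm.
- pan_far_top (a point): the same for the other pan, farther from the robot.
- plug_center (a point): brass phase plug, a bullet shape with flat foot, 34 mm across and 48 mm high, standing tip up on one of the pans (either one), about 8 mm from the pan's centre on the side away from the tray. The point is half-way up, 24 mm above the foot. Plugs differ: it weighs between 245 and 294 g, not known beforehand.
- w200_center (a point): the 200 g weight: plain stainless knob weight, a cylinder body 30 mm across and 27 mm high, then a narrow neck and a round flat-topped knob 21 mm across, 50 mm high overall. The point is at its centre, half-way up (25 mm above its foot). It already stands on the other pan, about 8 mm from the pan's centre on the side away from the tray.
- w100_center (a point): the 100 g weight: plain stainless knob weight, a cylinder body 24 mm across and 21 mm high, then a narrow neck and a round flat-topped knob 17 mm across, 39.5 mm high overall. The point is at its centre, half-way up (19.75 mm above its foot). On the tray at the start, as are the smaller ones; any of them may be at any place of the tray.
- w50_center (a point): the 50 g weight: plain stainless knob weight, a cylinder body 19 mm across and 17 mm high, then a narrow neck and a round flat-topped knob 13 mm across, 32 mm high overall. The point is at its centre, half-way up (16 mm above its foot).
- w20a_center (a point): the 20 g weight: plain stainless knob weight, a cylinder body 14 mm across and 12.5 mm high, then a narrow neck and a round flat-topped knob 9.6 mm across, 24.5 mm high overall. The point is at its centre, half-way up (12.25 mm above its foot).
- w20b_center (a point): the second 20 g weight: plain stainless knob weight, a cylinder body 14 mm across and 12.5 mm high, then a narrow neck and a round flat-topped knob 9.6 mm across, 24.5 mm high overall. The point is at its centre, half-way up (12.25 mm above its foot).
- w10_center (a point): the 10 g weight: plain stainless knob weight, a cylinder body 11 mm across and 10 mm high, then a narrow neck and a round flat-topped knob 7.6 mm across, 21 mm high overall. The point is at its centre, half-way up (10.5 mm above its foot).
- tray: shallow aluminium tray 205 mm (x) x 150 mm (y), clamped on its slide rail, with the five smaller weights and a gasket ring standing in two rows of three about 62 mm apart. Its origin is under its middle on the cart top; the tray floor is 28 mm and its 3 mm thick rim 37 mm above the cart top.
- gasket: bystander: grey rubber gasket ring lying on the tray among the weights, 42 mm across, 4 mm thick; origin at the middle of its underside.
- basket: bystander: blue painted woofer basket lying face down, 166 mm across, 66 mm high, behind the tray; origin at the middle of its underside.
- flange: bystander: matte black plastic horn flange lying to the left of the balance, 100 mm square and 7 mm thick with a round throat collar 26 mm high; origin at the middle of its underside.
- calibrator: bystander: black cylindrical microphone calibrator, 44 mm across, 62 mm high, between robot, tray and balance; origin at the middle of its underside.
- tape: bystander: paper tape roll, 90 mm across, 24 mm high, to the left of the balance; origin at the middle of its underside.

How it is judged:
By the outcome, as a careful person would: the job done as asked, in the order asked, and still so for the second after the job is handed in, with the robot touching nothing.
It also fails if it takes over 72 s, if anything falls off the work surface, if the arm or the gripper's body presses on something with over 40 N, if the wrist force passes 120 N, or if a joint passes its speed limit or range.

ROBOT

A 6-joint arm with a two-finger parallel gripper is mounted at the origin on the work surface. World frame = base frame: x ahead of the robot, y to its left, z up, the work surface at z = 0. Lengths are in mm, angles in rad, forces in N, time in s.
With the tool pointing down it reaches from about 300 to 775 mm from the base axis. Payload 14.6 kg.
Tool frame: the origin (TCP) lies at the very end of the fingers, on their centre line; the grasp point (between the pads) lies manip.grasp_offset behind it (manip.grasp_offset is the distance from the TCP to the grasp point, in mm); z points along the fingers, y is the direction in which the jaws open and shut (so a half turn about z gives the same grasp; the last joint's range is limited). The gripper opens to 94 mm and grips with 3 to 60 N. Pads are 16 mm wide; open, the fingers measure 119 mm over their backs; the gripper's body (75 mm by 177 mm) begins 78 mm behind the grasp point.
Start: joints at [1.046, 0.3, 1.521, -0, 1.321, -0.067], TCP at [243.083, 493.356, 205.446] pointing down, gripper open.
Joint ranges: [-3.03, 3.03], [-0.79, 2.21], [0.23, 2.52], [-1.04, 4.18], [0, 3.07], [-2.55, 2.55]. Speed limits (rad/s): [2.22, 2.22, 2.57, 3.14, 3.14, 3.14].

INTERFACE

Orientations are given as [roll, pitch, yaw] about the fixed x, y, z axes, in that order (R = Rz(yaw) Ry(pitch) Rx(roll)).
In Python, from cell import manip gives the robot as it stands.
- The arm moves only by the tool send_rows, never from a script. Its argument "commands" is a list of rows, each a list of 2 entries, a list of its own where there are three numbers: the shift along the tool's x, y, z in m, then the turn about the tool's z in rad. A call has exactly 8 rows; each row is the pose to reach, as a shift and turn from the pose commanded when the call began, along the tool's axes at that moment; what a row does not reach only later rows make up. A row lasts 1/12 s, in which the tool goes at most 41.7 mm and 7.16 degrees, less where a joint would pass 70% of its speed; a pose out of reach is approached as far as the arm can. A call with a gripper value outside its range is refused whole. "hand" is the closure, from -1 (fully open) to 1 (shut), so that 0 is half open, set as the call begins (left out, the last holds). The fingers move at their own pace and stop on an object; "force" is the grip in N (left out, the last holds). Time passes only in rows, so rows that repeat a pose let the fingers close, or fill a call up. It gives the time, the measured TCP pose, the force and the opening at its end, in the units of the state.
- manip.read_state(): the state, without advancing time (a new reading comes with each control period).
- manip.camera(name): name is "scene" or "top"; returns the picture (480x640x3 uint8, red, green, blue); there is no depth.
- manip.camera_model(name): a dict with "K" (3x3 intrinsics, pixels), "eye" and "attitude" of the camera in the world. Camera axes: x right, y down, z forward; pixel columns grow to the right and rows downward; lengths in mm; the calibration is good to about 2 mm. A picture is of the moment at which its call begins. camera_model takes no time and is no camera call.
- manip.sign_off(): hands the job in, once; it reports no verdict.
The state is a dict: "clock": time; "joints": joint angles; "qd": joint speeds; "effort": joint torques, N m; "eef_pos": TCP position; "eef_rot": TCP orientation; "wrist_force": force on the tool from outside, world axes, zero at the start; "moment": the same for the moment, N m; "finger_gap": finger opening in mm.
Only numpy, scipy, OpenCV 4.12 (cv2) and the standard library are available. Lean on these libraries where they do the work, as an engineer would, in place of code of your own. Each camera call takes 0.05 s, during which the arm holds its last target.

## Working session

There is one attempt and no reset: what is moved stays moved. The work goes in short steps, Python scripts to look and compute and a tool call to move; the robot and the scene stay as the last step left them, time stands still between calls to the robot, and variables do not carry over. Pictures are saved under pics/ and viewed, and the job is handed in when it is done.

Besides the shell and the picture viewer there is one more tool, called after "Call:" by a JSON object that holds its "api" and its "payload". send_rows: Moves the arm, as the interface text tells. Its arguments: {"type":"object","properties":{"commands":{"type":"array","items":{"type":"array"}},"hand":{"type":"number"},"force":{"type":"number"}},"required":["commands"]}

```bash
ls; mkdir -p pics; python3 - <<'E'
from cell import manip
import cv2,json
s=manip.read_state()
print(s, manip.grasp_offset)
for n in("scene","top"):
    cv2.imwrite(f"pics/{n}0.png",manip.camera(n)[:,:,::-1])
    print(n,manip.camera_model(n))
E
```

```text
pics
{'clock': 0.0, 'joints': array([ 1.04640659e+00,  3.00473848e-01,  1.52156774e+00, -3.16700322e-05,
        1.32071098e+00, -6.65714341e-02]), 'qd': array([ 0.00065712, -0.0015558 ,  0.00189001, -0.00055727,  0.00079375,
        0.00029221]), 'effort': array([-1.37037121e-03, -5.31809485e+01, -3.52743173e+01,  7.07437587e-02,
        2.44183384e-02, -1.60542487e-05]), 'eef_pos': array([242.96064922, 493.1358388 , 204.89047225]), 'eef_rot': array([-3.14043327e+00, -4.65522960e-05,  2.68378218e+00]), 'wrist_force': array([-1.10414965,  0.46123741, -0.30443453]), 'moment': array([-0.05082997,  0.05311591,  0.00534788]), 'finger_gap': 93.88369386988975} 18.8
scene {'K': array([[459.75090619,   0.        , 325.3818919 ],
       [  0.        , 459.75090619, 236.00845202],
       [  0.        ,   0.        ,   1.        ]]), 'eye': array([ 863.28894886, -480.60638551,  812.7368029 ]), 'attitude': array([-2.34802262e+00,  1.84877514e-03,  5.02942732e-01])}
top {'K': array([[446.18260685,   0.        , 321.36925793],
       [  0.        , 446.18260685, 236.87652155],
       [  0.        ,   0.        ,   1.        ]]), 'eye': array([ 440.20406196,   63.64707174, 1071.0439191 ]), 'attitude': array([-3.01486660e+00,  8.55506151e-05, -1.57744293e+00])}
```

View pics/scene0.png

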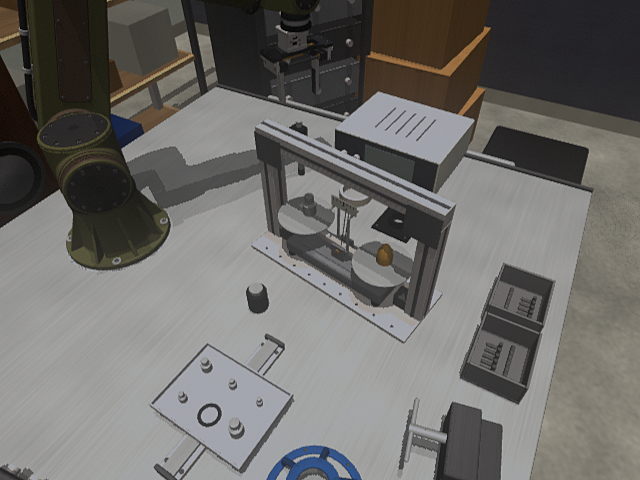

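View pics/top0.png

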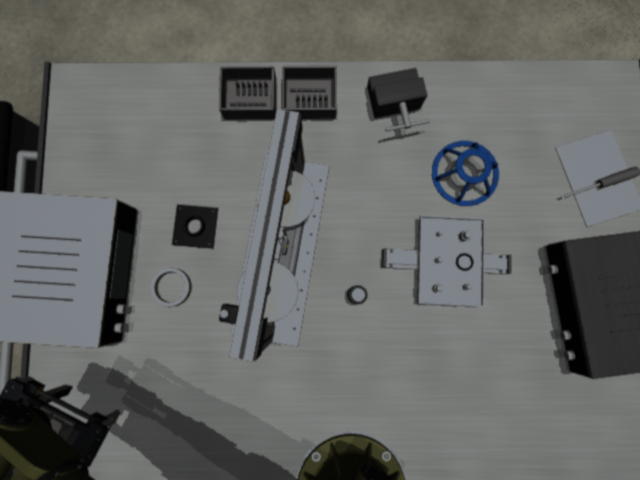

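The pictures show the balance left of centre, with the 200 g weight on the near pan and the plug on the far one. The plug is at scene pixel (385,254) and the 200 g weight at (308,203). The tray is at top pixel (450,262). I'll enlarge these areas.

```bash
python3 - <<'E'
import cv2
a=cv2.imread("pics/top0.png"); b=cv2.imread("pics/scene0.png")
def crop(im,x0,y0,x1,y1,k,n):
    cv2.imwrite(n,cv2.resize(im[y0:y1,x0:x1],None,fx=k,fy=k,interpolation=cv2.INTER_CUBIC))
crop(a,200,90,400,380,2,"pics/t_bal.png")
crop(a,370,200,520,320,5,"pics/t_tray.png")
crop(b,240,110,470,350,2.5,"pics/s_bal.png")
crop(b,140,330,300,480,4,"pics/s_tray.png")
E
```

```text
(no output)
```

View pics/t_bal.png

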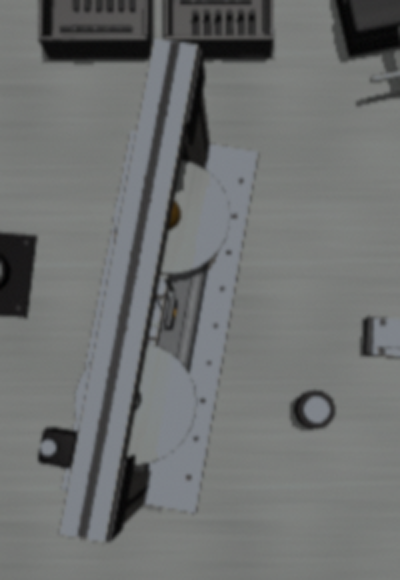

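View pics/t_tray.png

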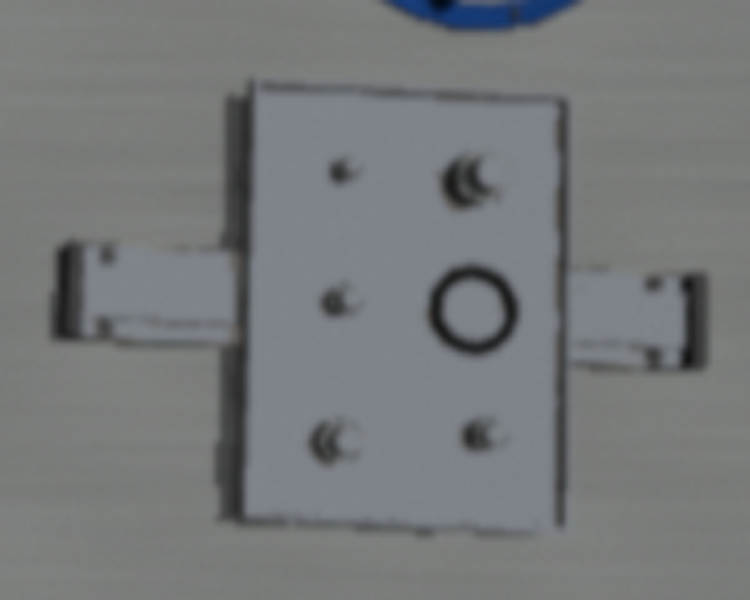

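View pics/s_bal.png

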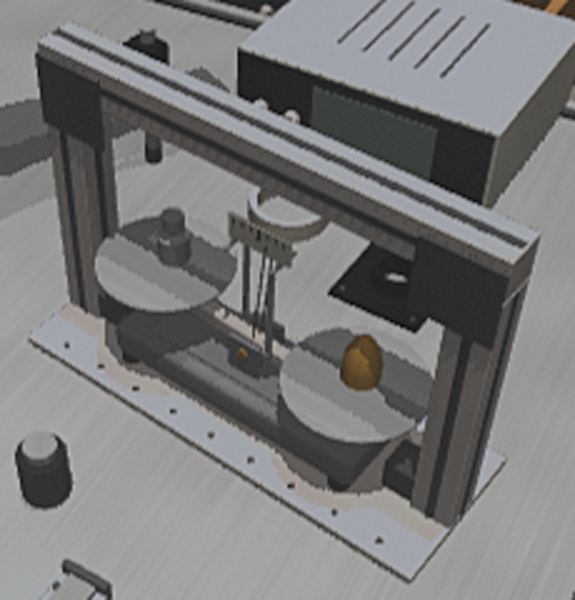

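View pics/s_tray.png

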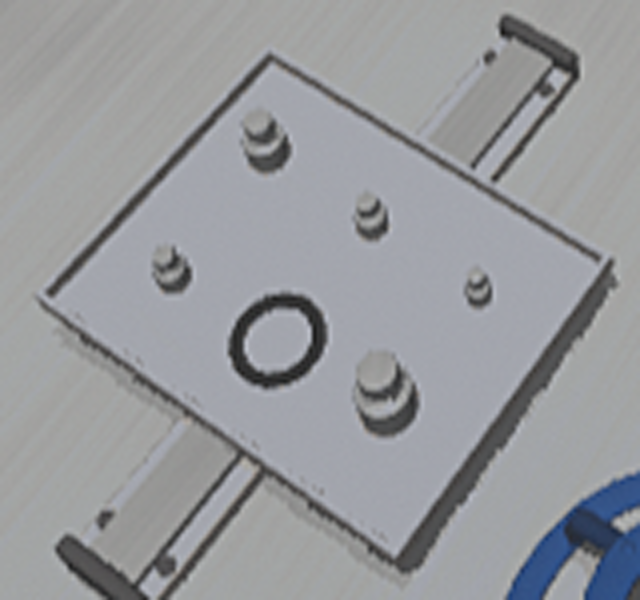

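```bash
cat > h.py <<'E'
import numpy as np
from scipy.spatial.transform import Rotation as Ro
from cell import manip
CM={n:manip.camera_model(n) for n in("scene","top")}
def R(rpy): return Ro.from_euler('xyz',rpy).as_matrix()
def ray(n,u,v):
    c=CM[n]; d=R(c['attitude'])@np.linalg.inv(c['K'])@[u,v,1]; return np.array(c['eye']),d
def onz(n,u,v,z):
    e,d=ray(n,u,v); return e+d*(z-e[2])/d[2]
def proj(n,p):
    c=CM[n]; q=c['K']@(R(c['attitude']).T@(np.array(p)-c['eye'])); return q[:2]/q[2]
def tri(us,ut):
    A=np.zeros((3,3));b=np.zeros(3)
    for n,u in(("scene",us),("top",ut)):
        e,d=ray(n,*u);d/=np.linalg.norm(d);P=np.eye(3)-np.outer(d,d);A+=P;b+=P@e
    return np.linalg.solve(A,b)
E
python3 - <<'E'
from h import *
np.set_printoptions(precision=1,suppress=True)
print("plate top R corners",onz('top',329,166,10),onz('top',298,346.5,10))
print("plate scene",onz('scene',252,246,10),onz('scene',404.8,342,10),onz('scene',442,294,10))
print("bar top",*[onz('top',*p,310) for p in((300,112.5),(253.5,360),(277.5,110),(231,357))])
# bar scene top face corners z310
f=lambda x,y:(240+x/2.5,110+y/2.5)
print("bar scene",*[onz('scene',*f(*p),310) for p in((37,55),(60,22),(510,268),(540,235))])
g=lambda x,y:(370+x/5,200+y/5)
for nm,p,hh in(("w50",(333,441),30),("w20a",(340,300),28),("w10",(343,170),28),("w100",(467,182),30),("w20b",(482,435),28)):
    print(nm,onz('top',*g(*p),hh+10))
s=lambda x,y:(140+x/4,330+y/4)
for nm,p,hh in(("w50",(259,120),60),("w20a",(368,202),52.5),("w10",(477,274),49),("w100",(380,366),67.5),("w20b",(163,255),52.5)):
    print(nm,'knob top',onz('scene',*s(*p),hh))
print('tray corners top',*[onz('top',*g(*p),37) for p in((253,85),(567,98),(562,530),(237,520))])
print('tray corners sc',*[onz('scene',*s(*p),37) for p in((270,57),(612,262),(405,565),(40,295))])
print('pan near scene outline',*[onz('scene',*f(*p),117) for p in((97,255),(237,265))])
E
```

```text
plate top R corners [750.1  43.   10. ] [318.9 118.9  10. ]
plate scene [328.6 117.3  10. ] [756.   43.5  10. ] [782.2 197.4  10. ]
bar top [760.9  99.7 310. ] [331.7 177.2 310. ] [765.9 139.8 310. ] [336.9 214.6 310. ]
bar scene [345.9 161.3 310. ] [333.2 212.9 310. ] [764.3  97.5 310. ] [771.4 138.9 310. ]
w50 [ 451.  -200.9   40. ]
w20a [ 516.  -207.2   38. ]
w10 [ 576.8 -211.    38. ]
w100 [ 570.5 -268.    40. ]
w20b [ 453.3 -270.1   38. ]
w50 knob top [ 455.5 -201.1   60. ]
w20a knob top [ 520.7 -207.1   52.5]
w10 knob top [ 581.4 -210.3   49. ]
w100 knob top [ 576.  -268.7   67.5]
w20b knob top [ 457.3 -270.5   52.5]
tray corners top [ 617.5 -170.6   37. ] [ 610.3 -317.8   37. ] [ 409.9 -305.    37. ] [ 415.4 -156.2   37. ]
tray corners sc [ 425.6 -163.1   37. ] [ 626.4 -172.6   37. ] [ 621.1 -319.7   37. ] [ 414.3 -306.5   37. ]
pan near scene outline [390.5 155.8 117. ] [508.9 205.  117. ]
```

Call:
{"api": "send_rows", "payload": {"commands": [[[0.0, 0.0, -0.03], 0.12], [[0.01, 0.0, -0.06], 0.24], [[0.03, 0.0, -0.09], 0.36], [[0.06, 0.0, -0.12], 0.48], [[0.09, -0.005, -0.15], 0.6], [[0.12, -0.01, -0.18], 0.72], [[0.14, -0.01, -0.2], 0.84], [[0.157, -0.012, -0.2], 0.96]], "hand": 0.2}}

```text
clock: 0.77
eef_pos: [95.2, 552.8, 410.0]
eef_rot: [3.139, -0.006, 1.719]
wrist_force: [0.5, 0.9, 0.7]
finger_gap: 44.3
```

Call:
{"api": "send_rows", "payload": {"commands": [[[0.038, 0.013, 0], 0.08], [[0.076, 0.026, 0], 0.16], [[0.114, 0.039, 0], 0.24], [[0.152, 0.052, 0], 0.32], [[0.19, 0.064, 0], 0.32], [[0.228, 0.077, 0], 0.32], [[0.266, 0.09, 0], 0.32], [[0.31, 0.104, 0], 0.32]]}}

```text
clock: 1.43
eef_pos: [131.4, 750.1, 363.6]
eef_rot: [-3.141, -0.016, 1.404]
wrist_force: [0.3, 0.2, 1.1]
finger_gap: 37.5
```

```bash
python3 - <<'E'
from h import *
s=manip.read_state()
for k in('joints','eef_pos','eef_rot'): print(k,s[k].round(3))
print(R(s['eef_rot']).round(2))
E
```

```text
joints [1.349e+00 9.010e-01 2.390e-01 1.000e-03 1.986e+00 1.516e+00]
eef_pos [131.424 750.076 363.647]
eef_rot [-3.141 -0.016  1.404]
[[ 0.17  0.99  0.  ]
 [ 0.99 -0.17  0.02]
 [ 0.02 -0.   -1.  ]]
```

Call:
{"api": "send_rows", "payload": {"commands": [[[0.2, 0, 0], 0], [[0.4, 0, 0], 0], [[0.8, 0, 0], 0], [[1.2, 0, 0], 0], [[1.6, 0, 0], 0], [[2.0, 0, 0], 0], [[2.0, 0, 0], 0], [[2.0, 0, 0], 0]]}}

```text
clock: 2.1
eef_pos: [139.5, 806.4, 262.1]
eef_rot: [3.141, -0.051, 1.404]
wrist_force: [0.2, -0.2, -0.1]
finger_gap: 37.4
```

```bash
python3 - <<'E'
from h import *
s=manip.read_state()
for k in('joints','eef_pos','eef_rot'): print(k,s[k].round(3))
print(R(s['eef_rot']).round(2))
E
```

```text
joints [1.354 1.033 0.235 0.002 1.822 1.522]
eef_pos [139.55  806.403 262.139]
eef_rot [ 3.141 -0.051  1.404]
[[ 0.17  0.99  0.01]
 [ 0.98 -0.17  0.05]
 [ 0.05  0.   -1.  ]]
```

Call:
{"api": "send_rows", "payload": {"commands": [[[2.0, 0, -0.9], 0], [[2.0, 0, -0.9], 0], [[2.0, 0, -0.9], 0], [[2.0, 0, -0.9], 0], [[2.0, 0, -0.9], 0], [[2.0, 0, -0.9], 0], [[2.0, 0, -0.9], 0], [[2.0, 0, -0.9], 0]]}}

```text
clock: 2.77
eef_pos: [138.0, 803.4, 289.3]
eef_rot: [3.141, -0.079, 1.404]
wrist_force: [-0.3, -0.2, 0.5]
finger_gap: 37.6
```

```bash
python3 - <<'E'
from h import *
s=manip.read_state()
for k in('joints','eef_pos','eef_rot'): print(k,s[k].round(3))
E
```

```text
joints [1.355 1.    0.236 0.004 1.827 1.523]
eef_pos [138.004 803.4   289.323]
eef_rot [ 3.141 -0.079  1.404]
```

Call:
{"api": "send_rows", "payload": {"commands": [[[2.0, 0, -0.3], 0], [[2.0, 0, -0.3], 0], [[2.0, 0, -0.3], 0], [[2.0, 0, -0.3], 0], [[2.0, 0, -0.3], 0], [[2.0, 0, -0.3], 0], [[2.0, 0, -0.3], 0], [[2.0, 0, -0.3], 0]]}}

```text
clock: 3.43
eef_pos: [141.3, 827.1, 248.6]
eef_rot: [3.141, -0.107, 1.404]
wrist_force: [-0.5, 0.3, 0.3]
finger_gap: 37.6
```

Call:
{"api": "send_rows", "payload": {"commands": [[[2.0, 0, -0.3], 0], [[2.0, 0, -0.3], 0], [[2.0, 0, -0.3], 0], [[2.0, 0, -0.3], 0], [[2.0, 0, -0.3], 0], [[2.0, 0, -0.3], 0], [[2.0, 0, -0.3], 0], [[2.0, 0, -0.3], 0]]}}

```text
clock: 4.1
eef_pos: [143.4, 842.5, 227.5]
eef_rot: [3.141, -0.136, 1.404]
wrist_force: [-0.3, 0.1, -0.1]
finger_gap: 37.8
```

Call:
{"api": "send_rows", "payload": {"commands": [[[2.0, 0, -0.6], 0], [[2.0, 0, -0.6], 0], [[2.0, 0, -0.6], 0], [[2.0, 0, -0.6], 0], [[2.0, 0, -0.6], 0], [[2.0, 0, -0.6], 0], [[2.0, 0, -0.6], 0], [[2.0, 0, -0.6], 0]]}}

```text
clock: 4.77
eef_pos: [142.8, 841.3, 254.5]
eef_rot: [3.141, -0.165, 1.404]
wrist_force: [0.2, -0.2, -0.0]
finger_gap: 37.6
```

Call:
{"api": "send_rows", "payload": {"commands": [[[2.0, 0, -0.6], 0], [[2.0, 0, -0.6], 0], [[2.0, 0, -0.6], 0], [[2.0, 0, -0.6], 0], [[2.0, 0, -0.6], 0], [[2.0, 0, -0.6], 0], [[2.0, 0, -0.6], 0], [[2.0, 0, -0.6], 0]]}}

```text
clock: 5.43
eef_pos: [142.2, 839.5, 280.3]
eef_rot: [3.141, -0.194, 1.404]
wrist_force: [0.8, 0.7, -0.3]
finger_gap: 37.6
```

Call:
{"api": "send_rows", "payload": {"commands": [[[2.0, 0, -0.6], 0], [[2.0, 0, -0.6], 0], [[2.0, 0, -0.6], 0], [[2.0, 0, -0.6], 0], [[2.0, 0, -0.6], 0], [[2.0, 0, -0.6], 0], [[2.0, 0, -0.6], 0], [[2.0, 0, -0.6], 0]]}}

```text
clock: 6.1
eef_pos: [141.6, 837.2, 305.7]
eef_rot: [3.141, -0.223, 1.404]
wrist_force: [-0.4, 0.5, -0.8]
finger_gap: 37.8
```

Call:
{"api": "send_rows", "payload": {"commands": [[[2.0, 0, -0.6], 0], [[2.0, 0, -0.6], 0], [[2.0, 0, -0.6], 0], [[2.0, 0, -0.6], 0], [[2.0, 0, -0.6], 0], [[2.0, 0, -0.6], 0], [[2.0, 0, -0.6], 0], [[2.0, 0, -0.6], 0]]}}

```text
clock: 6.77
eef_pos: [140.9, 834.2, 330.8]
eef_rot: [3.141, -0.252, 1.404]
wrist_force: [-0.1, -0.3, 0.9]
finger_gap: 37.9
```

Call:
{"api": "send_rows", "payload": {"commands": [[[2.0, 0, -0.5], 0], [[2.0, 0, -0.5], 0], [[2.0, 0, -0.5], 0], [[2.0, 0, -0.5], 0], [[2.0, 0, -0.5], 0], [[2.0, 0, -0.5], 0], [[2.0, 0, -0.5], 0], [[2.0, 0, -0.5], 0]]}}

```text
clock: 7.43
eef_pos: [141.1, 835.8, 344.9]
eef_rot: [3.141, -0.281, 1.404]
wrist_force: [0.8, -0.4, -0.0]
finger_gap: 37.4
```

Call:
{"api": "send_rows", "payload": {"commands": [[[2.0, 0, -0.5], 0], [[2.0, 0, -0.5], 0], [[2.0, 0, -0.5], 0], [[2.0, 0, -0.5], 0], [[2.0, 0, -0.5], 0], [[2.0, 0, -0.5], 0], [[2.0, 0, -0.5], 0], [[2.0, 0, -0.5], 0]]}}

```text
clock: 8.1
eef_pos: [141.0, 835.7, 362.4]
eef_rot: [3.141, -0.31, 1.404]
wrist_force: [0.3, 0.2, 0.3]
finger_gap: 37.8
```

Call:
{"api": "send_rows", "payload": {"commands": [[[2.0, 0, -0.5], 0], [[2.0, 0, -0.5], 0], [[2.0, 0, -0.5], 0], [[2.0, 0, -0.5], 0], [[2.0, 0, -0.5], 0], [[2.0, 0, -0.5], 0], [[2.0, 0, -0.5], 0], [[2.0, 0, -0.5], 0]]}}

```text
clock: 8.77
eef_pos: [140.7, 834.1, 382.0]
eef_rot: [3.141, -0.339, 1.404]
wrist_force: [-0.0, -0.2, 0.4]
finger_gap: 37.4
```

```bash
python3 - <<'E'
from h import *
s=manip.read_state()
for k in('joints','eef_pos','eef_rot'): print(k,s[k].round(3))
print(R(s['eef_rot']).round(3))
E
```

```text
joints [1.355 0.899 0.236 0.016 1.668 1.527]
eef_pos [140.662 834.062 381.951]
eef_rot [ 3.141 -0.339  1.404]
[[ 0.157  0.986  0.056]
 [ 0.93  -0.166  0.328]
 [ 0.333  0.001 -0.943]]
```

```bash
cat >> h.py <<'E'
def d(*pts):
    """tool-axis shifts from the current pose to world points"""
    s=manip.read_state(); M=R(s['eef_rot']); p=s['eef_pos']
    for q in pts: print(q,((np.array(q)-p)@M/1000).round(4))
E
python3 - <<'E'
from h import *
d((230,540,430),(315,240,430),(400,-20,400),(453,-199,120))
E
```

```text
(230, 540, 430) [-0.2435  0.137  -0.1368]
(315, 240, 430) [-0.5092  0.2707 -0.2304]
(400, -20, 400) [-0.7476  0.3977 -0.2826]
(453, -199, 120) [-0.9989  0.4796 -0.0743]
```

Call:
{"api": "send_rows", "payload": {"commands": [[[-0.02, 0.015, -0.03], 0], [[-0.05, 0.03, -0.06], 0], [[-0.08, 0.047, -0.085], 0], [[-0.11, 0.064, -0.1], 0], [[-0.14, 0.082, -0.11], 0], [[-0.175, 0.1, -0.12], 0], [[-0.21, 0.119, -0.13], 0], [[-0.243, 0.137, -0.137], 0]]}}

```text
clock: 9.43
eef_pos: [230.1, 538.1, 430.9]
eef_rot: [3.14, -0.341, 1.404]
wrist_force: [1.2, 0.6, 1.3]
finger_gap: 37.6
```

```bash
python3 - <<'E'
from h import *
s=manip.read_state()
for k in('joints','eef_pos','eef_rot'): print(k,s[k].round(3))
d((315,240,430),(400,-20,400),(453,-199,120))
E
```

```text
joints [1.051 0.116 1.267 0.116 1.438 1.221]
eef_pos [230.13  538.05  430.874]
eef_rot [ 3.14  -0.341  1.404]
(315, 240, 430) [-0.2641  0.1333 -0.0925]
(400, -20, 400) [-0.5024  0.2603 -0.145 ]
(453, -199, 120) [-0.7541  0.342   0.063 ]
```

Tilt holds at 19.5°. Next, cross over the gantry end towards the tray.

Call:
{"api": "send_rows", "payload": {"commands": [[[-0.033, 0.0165, -0.0115], 0], [[-0.066, 0.033, -0.023], 0], [[-0.099, 0.05, -0.035], 0], [[-0.132, 0.066, -0.046], 0], [[-0.165, 0.083, -0.058], 0], [[-0.198, 0.1, -0.069], 0], [[-0.231, 0.117, -0.081], 0], [[-0.264, 0.133, -0.0925], 0]], "hand": 0.35}}

```text
clock: 10.1
eef_pos: [314.4, 240.8, 430.1]
eef_rot: [3.14, -0.34, 1.405]
wrist_force: [0.6, 0.4, -0.1]
finger_gap: 30.3
```

```bash
python3 - <<'E'
from h import *
d((400,-20,400),(453,-199,120))
print(manip.read_state()['joints'])
E
```

```text
(400, -20, 400) [-0.2392  0.1276 -0.0525]
(453, -199, 120) [-0.4908  0.209   0.1557]
[ 0.36058516 -0.26870596  1.62547516  0.29179292  1.60579063  0.56335756]
```

Call:
{"api": "send_rows", "payload": {"commands": [[[-0.033, 0.017, -0.01], 0], [[-0.066, 0.034, -0.02], 0], [[-0.099, 0.051, -0.03], 0], [[-0.132, 0.068, -0.04], 0], [[-0.165, 0.085, -0.05], 0], [[-0.198, 0.103, -0.058], 0], [[-0.23, 0.118, -0.055], 0], [[-0.26, 0.131, -0.036], 0]]}}

```text
clock: 10.77
eef_pos: [401.8, -35.6, 378.8]
eef_rot: [3.136, -0.338, 1.404]
wrist_force: [1.3, 0.1, 0.3]
finger_gap: 30.5
```

```bash
python3 - <<'E'
from h import *
d((453,-199,110))
print(manip.read_state()['joints'])
E
```

```text
(453, -199, 110) [-0.2332  0.0765  0.2033]
[-0.40145097 -0.10879873  1.60810155  0.33329741  1.71024755 -0.19818284]
```

Call:
{"api": "send_rows", "payload": {"commands": [[[-0.03, 0.01, 0.026], 0], [[-0.06, 0.02, 0.052], 0], [[-0.09, 0.03, 0.078], 0], [[-0.12, 0.04, 0.104], 0], [[-0.15, 0.049, 0.13], 0], [[-0.18, 0.059, 0.157], 0], [[-0.207, 0.068, 0.18], 0], [[-0.233, 0.0765, 0.203], 0]]}}

```text
clock: 11.43
eef_pos: [451.4, -196.7, 106.7]
eef_rot: [3.141, -0.339, 1.404]
wrist_force: [0.5, -0.3, 0.4]
finger_gap: 30.5
```

```bash
python3 - <<'E'
from h import *
import cv2
s=manip.read_state(); p=s['eef_pos'];M=R(s['eef_rot'])
for n in('top','scene'):
    im=manip.camera(n)[:,:,::-1]
    u=proj(n,p); print(n,u, proj(n,p+M[:,1]*18),proj(n,p-M[:,1]*18))
    x,y=int(u[0]),int(u[1]); x0=max(0,x-80);y0=max(0,y-60)
    c=cv2.resize(im[y0:y0+120,x0:x0+160],None,fx=4,fy=4,interpolation=cv2.INTER_CUBIC)
    cv2.drawMarker(c,(int((u[0]-x0)*4),int((u[1]-y0)*4)),(0,0,255),0,12,1)
    print(x0,y0);cv2.imwrite(f"pics/{n}1.png",c)
print(p,s['joints'])
d((453,-199,49))
E
```

```text
top [442.58254761 287.66433459] [443.63744278 279.35738523] [441.52271981 296.01012682]
362 227
scene [199.6300846  343.22305805] [206.4266388  348.74196299] [192.96569866 337.81147574]
119 283
[ 451.38381126 -196.66950982  106.69353487] [-0.6495897   0.36295699  1.72240096  0.31774732  1.23422343 -0.61508883]
(453, -199, 49) [-0.0205  0.0037  0.051 ]
```

View pics/top1.png

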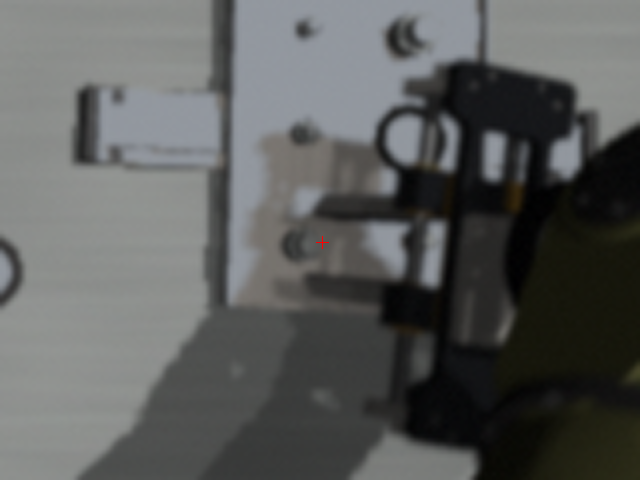

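View pics/scene1.png

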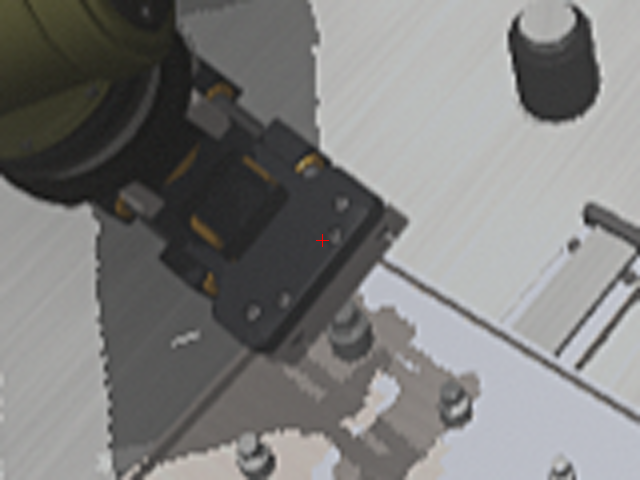

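The top view shows the finger tips at crop (312,243), which agrees with the projected TCP, so the top camera's x is right. The w50 is between the jaws at crop (298,245).

```bash
python3 - <<'E'
from h import *
print(manip.read_state()['eef_pos'])
d((451.5,-200,49),(451.5,-200,70))
E
```

```text
[ 450.01453473 -196.27587486  103.89799947]
(451.5, -200, 49) [-0.0216  0.0024  0.0506]
(451.5, -200, 70) [-0.0146  0.0023  0.0308]
```

Call:
{"api": "send_rows", "payload": {"commands": [[[-0.004, 0.001, 0.008], 0], [[-0.008, 0.002, 0.016], 0], [[-0.012, 0.0023, 0.024], 0], [[-0.0146, 0.0023, 0.0308], 0], [[-0.0146, 0.0023, 0.0308], 0], [[-0.0146, 0.0023, 0.0308], 0], [[-0.0146, 0.0023, 0.0308], 0], [[-0.0146, 0.0023, 0.0308], 0]]}}

```text
clock: 12.2
eef_pos: [453.4, -199.6, 75.0]
eef_rot: [3.14, -0.339, 1.404]
wrist_force: [-0.1, -0.3, 0.4]
finger_gap: 30.6
```

```bash
python3 - <<'E'
from h import *
print(manip.read_state()['eef_pos'])
d((451.5,-200,49),(451.5,-200,70))
E
```

```text
[ 453.36170575 -199.60664052   74.96191875]
(451.5, -200, 49) [-0.0093 -0.0018  0.0243]
(451.5, -200, 70) [-0.0023 -0.0018  0.0044]
```

Call:
{"api": "send_rows", "payload": {"commands": [[[-0.002, -0.0005, 0.006], 0], [[-0.005, -0.001, 0.013], 0], [[-0.007, -0.0015, 0.019], 0], [[-0.0093, -0.0018, 0.0243], 0], [[-0.0093, -0.0018, 0.0243], 0], [[-0.0093, -0.0018, 0.0243], 0], [[-0.0093, -0.0018, 0.0243], 0], [[-0.0093, -0.0018, 0.0243], 0]]}}

```text
clock: 12.87
eef_pos: [451.4, -200.0, 48.7]
eef_rot: [3.141, -0.339, 1.404]
wrist_force: [0.1, -0.7, 0.5]
finger_gap: 30.6
```

Call:
{"api": "send_rows", "payload": {"commands": [[[0, 0, 0], 0], [[0, 0, 0], 0], [[0, 0, 0], 0], [[0, 0, 0], 0], [[0, 0, 0], 0], [[0, 0, 0], 0], [[0, 0, 0], 0], [[0, 0, 0], 0]], "hand": 1, "force": 10}}

```text
clock: 13.53
eef_pos: [451.3, -199.9, 48.5]
eef_rot: [3.141, -0.339, 1.404]
wrist_force: [0.4, 1.1, 0.5]
finger_gap: 12.2
```

```bash
python3 - <<'E'
from h import *
import cv2
s=manip.read_state(); p=s['eef_pos']
n='scene'
im=manip.camera(n)[:,:,::-1]
u=proj(n,p);x,y=int(u[0]),int(u[1]); x0=max(0,x-60);y0=max(0,y-60)
cv2.imwrite("pics/s2.png",cv2.resize(im[y0:y0+120,x0:x0+160],None,fx=4,fy=4,interpolation=cv2.INTER_CUBIC))
print(p)
E
```

```text
[ 451.31037467 -199.92732178   48.46595258]
```

View pics/s2.png

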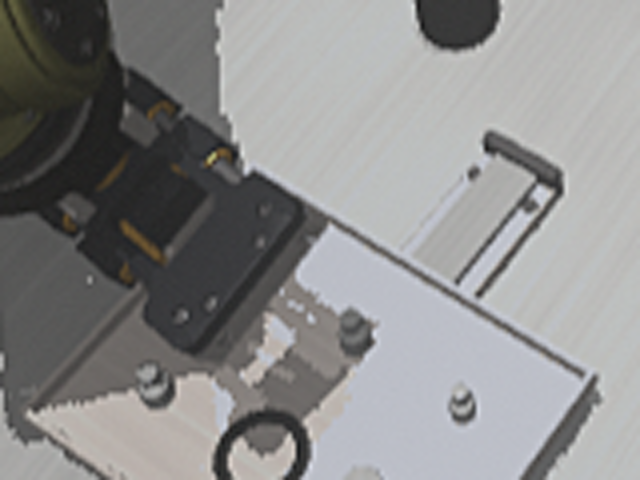

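Gap 12.2 mm means the w50's knob is held. Now I'll lift it and carry it toward the near pan.

```bash
python3 - <<'E'
from h import *
d((451.3,-200,90),(451.3,-199.9,157),(452,-80,157),(453.7,60,157),(453.7,115,157),(453.7,140,157),(453.7,140,145),(453.7,140,137.7))
E
```

```text
(451.3, -200, 90) [ 0.0138  0.0001 -0.0392]
(451.3, -199.9, 157) [ 3.610e-02  1.000e-04 -1.024e-01]
(452, -80, 157) [ 0.1477 -0.0192 -0.063 ]
(453.7, 60, 157) [ 0.2782 -0.0408 -0.017 ]
(453.7, 115, 157) [ 0.3294 -0.0499  0.001 ]
(453.7, 140, 157) [ 0.3526 -0.0541  0.0092]
(453.7, 140, 145) [ 0.3486 -0.0541  0.0206]
(453.7, 140, 137.7) [ 0.3462 -0.0541  0.0274]
```

Call:
{"api": "send_rows", "payload": {"commands": [[[0.0045, 0, -0.013], 0], [[0.0138, 0, -0.039], 0], [[0.025, 0, -0.071], 0], [[0.036, 0, -0.1024], 0], [[0.062, -0.004, -0.094], 0], [[0.095, -0.01, -0.082], 0], [[0.125, -0.015, -0.071], 0], [[0.148, -0.019, -0.063], 0]]}}

```text
clock: 14.25
eef_pos: [451.7, -77.8, 157.0]
eef_rot: [3.141, -0.339, 1.404]
wrist_force: [0.9, 0.4, -0.8]
finger_gap: 12.6
```

```bash
python3 - <<'E'
from h import *
d((453.7,60,157),(453.7,110,157))
import cv2
s=manip.read_state(); print(s['finger_gap'],s['eef_pos'])
im=manip.camera('scene')[:,:,::-1]
cv2.imwrite("pics/s3.png",cv2.resize(im[120:420,120:480],None,fx=2,fy=2,interpolation=cv2.INTER_CUBIC))
im=manip.camera('top')[:,:,::-1]
cv2.imwrite("pics/t3.png",cv2.resize(im[200:350,240:500],None,fx=3,fy=3,interpolation=cv2.INTER_CUBIC))
E
```

```text
(453.7, 60, 157) [ 0.1285 -0.0209  0.0454]
(453.7, 110, 157) [ 0.175  -0.0292  0.0618]
12.646921307188075 [451.72005957 -77.83638485 157.01131218]
```

View pics/s3.png

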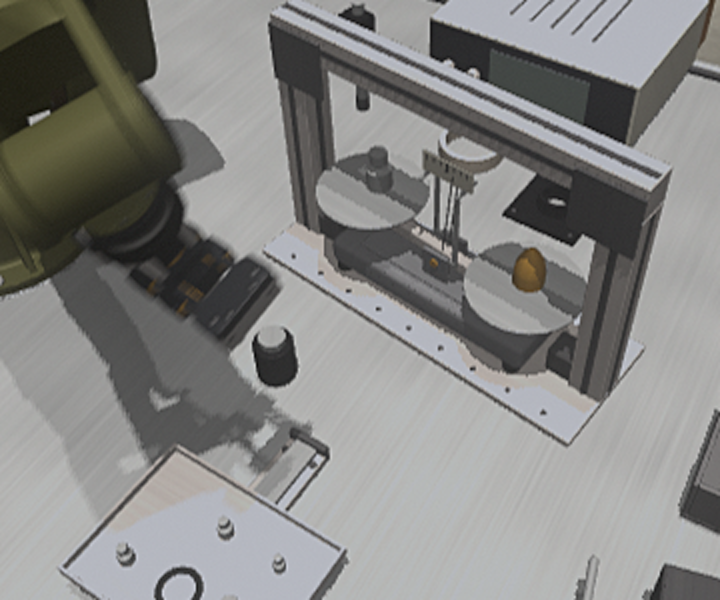

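View pics/t3.png

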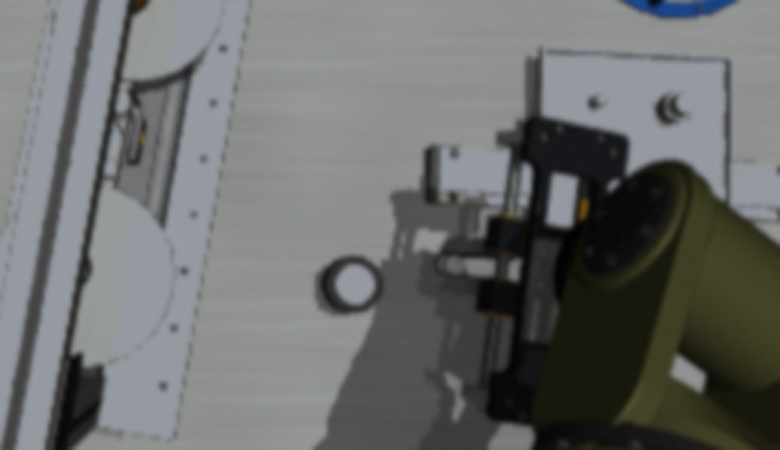

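```bash
python3 - <<'E'
from h import *
print(onz('top',298.3,288.3,117))
f=lambda x,y:(120+x/2,120+y/2)
# near pan ellipse scene: left, right, top,bottom extremes
L=onz('scene',*f(316,193),117);Rr=onz('scene',*f(430,190),117);B=onz('scene',*f(365,229),117);T=onz('scene',*f(382,153),117)
print(L,Rr,B,T,(L+Rr)/2,(B+T)/2)
E
```

```text
[451.96034595 112.65851373 117.        ]
[397.29824504 142.03907039 117.        ] [507.701719   208.24776671 117.        ] [475.58470544 118.68251061 117.        ] [427.25161537 238.78032253 117.        ] [452.49998202 175.14341855 117.        ] [451.41816041 178.73141657 117.        ]
```

Call:
{"api": "send_rows", "payload": {"commands": [[[0.022, -0.004, 0.008], 0], [[0.05, -0.008, 0.0175], 0], [[0.08, -0.013, 0.028], 0], [[0.11, -0.018, 0.039], 0], [[0.135, -0.022, 0.0475], 0], [[0.158, -0.026, 0.056], 0], [[0.172, -0.0285, 0.0605], 0], [[0.175, -0.0292, 0.0618], 0]]}}

```text
clock: 15.02
eef_pos: [454.2, 109.4, 157.0]
eef_rot: [3.141, -0.339, 1.406]
wrist_force: [0.0, -0.8, 0.0]
finger_gap: 12.2
```

```bash
python3 - <<'E'
from h import *
d((453.7,141,157),(453.7,141,142),(453.7,141,137.7))
import cv2
s=manip.read_state(); print(s['finger_gap'],s['eef_pos'])
im=manip.camera('scene')[:,:,::-1]
cv2.imwrite("pics/s4.png",cv2.resize(im[120:320,220:480],None,fx=3,fy=3,interpolation=cv2.INTER_CUBIC))
im=manip.camera('top')[:,:,::-1]
cv2.imwrite("pics/t4.png",cv2.resize(im[200:350,200:400],None,fx=4,fy=4,interpolation=cv2.INTER_CUBIC))
E
```

```text
(453.7, 141, 157) [ 0.0293 -0.0057  0.0104]
(453.7, 141, 142) [ 0.0243 -0.0057  0.0245]
(453.7, 141, 137.7) [ 0.0229 -0.0057  0.0286]
12.220276169271454 [454.19224461 109.43724812 157.02353381]
```

View pics/s4.png

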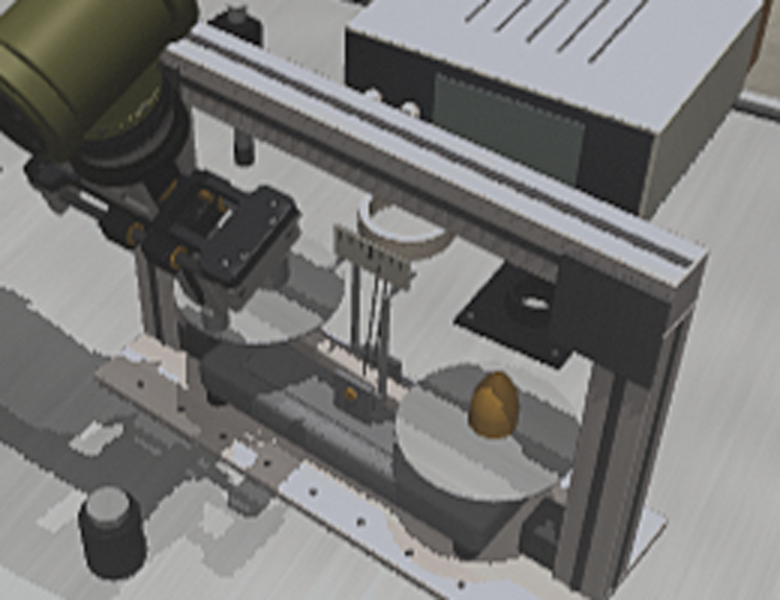

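View pics/t4.png

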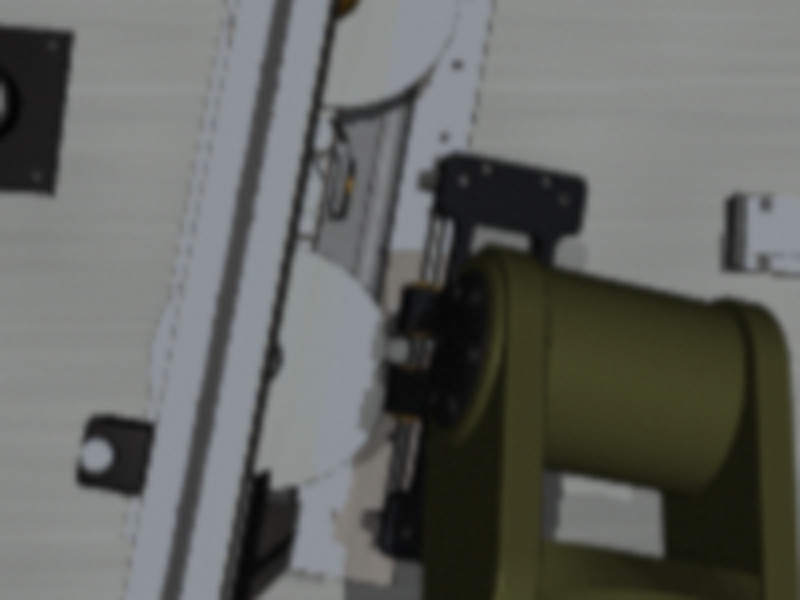

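The scene view shows the w50 held at about (215,310), just at the near pan's edge. The hand is clear of the bar. I'll go in and lower it.

Call:
{"api": "send_rows", "payload": {"commands": [[[0.006, -0.001, 0.002], 0], [[0.014, -0.003, 0.005], 0], [[0.022, -0.005, 0.008], 0], [[0.0293, -0.0057, 0.0104], 0], [[0.0285, -0.0057, 0.013], 0], [[0.027, -0.0057, 0.017], 0], [[0.0257, -0.0057, 0.021], 0], [[0.0246, -0.0057, 0.024], 0]]}}

```text
clock: 15.78
eef_pos: [453.6, 139.6, 141.8]
eef_rot: [-3.141, -0.339, 1.404]
wrist_force: [-0.2, -0.2, -0.7]
finger_gap: 12.8
```

Call:
{"api": "send_rows", "payload": {"commands": [[[-0.0002, 0, 0.0006], 0], [[-0.0004, 0, 0.0012], 0], [[-0.0006, 0, 0.0018], 0], [[-0.0008, 0, 0.0024], 0], [[-0.001, 0, 0.003], 0], [[-0.0012, 0, 0.0036], 0], [[-0.0014, 0, 0.0042], 0], [[-0.0016, 0, 0.0048], 0]]}}

```text
clock: 16.45
eef_pos: [453.9, 139.9, 137.4]
eef_rot: [3.141, -0.339, 1.404]
wrist_force: [0.3, -0.2, 0.3]
finger_gap: 12.3
```

```bash
python3 - <<'E'
from h import *
import cv2
s=manip.read_state(); print(s['finger_gap'],s['eef_pos'])
im=manip.camera('scene')[:,:,::-1]
cv2.imwrite("pics/s5.png",cv2.resize(im[140:270,260:430],None,fx=4.5,fy=4.5,interpolation=cv2.INTER_CUBIC))
cv2.imwrite("pics/s5full.png",im)
E
```

```text
12.334248357567837 [453.86507206 139.87194645 137.44501598]
```

View pics/s5.png

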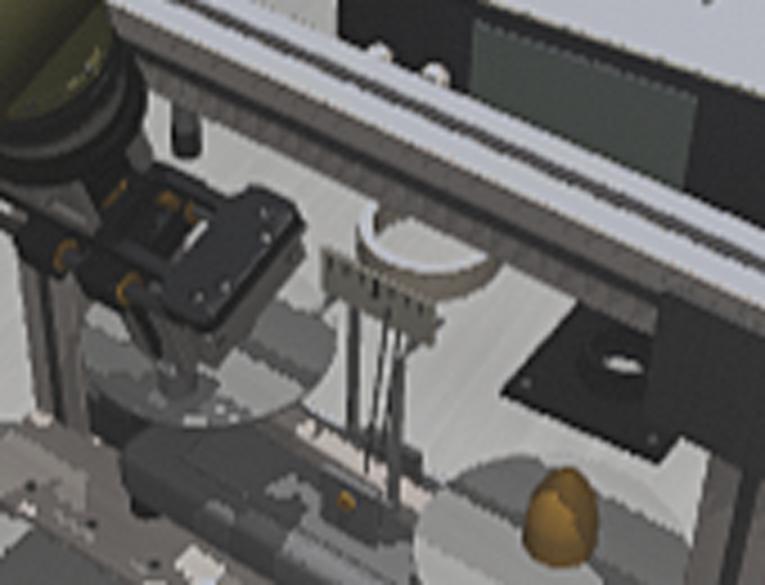

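Call:
{"api": "send_rows", "payload": {"commands": [[[-0.0001, 0, 0.0003], 0], [[-0.0002, 0, 0.0006], 0], [[-0.0003, 0, 0.0009], 0], [[-0.0004, 0, 0.0012], 0], [[-0.0005, 0, 0.0015], 0], [[-0.0005, 0, 0.0015], 0], [[-0.0005, 0, 0.0015], 0], [[-0.0005, 0, 0.0015], 0]]}}

```text
clock: 17.17
eef_pos: [453.9, 139.9, 135.9]
eef_rot: [3.141, -0.339, 1.404]
wrist_force: [-0.9, 0.3, 0.3]
finger_gap: 12.7
```

Call:
{"api": "send_rows", "payload": {"commands": [[[0, 0, 0], 0], [[0, 0, 0], 0], [[0, 0, 0], 0], [[0, 0, 0], 0], [[0, 0, 0], 0], [[0, 0, 0], 0], [[0, 0, 0], 0], [[0, 0, 0], 0]], "hand": 0.55}}

```text
clock: 17.83
eef_pos: [453.8, 139.9, 135.9]
eef_rot: [3.141, -0.339, 1.404]
wrist_force: [0.9, -0.1, -0.1]
finger_gap: 21.0
```

```bash
python3 - <<'E'
from h import *
import cv2
s=manip.read_state(); print(s['finger_gap'],s['eef_pos'])
im=manip.camera('scene')[:,:,::-1]
cv2.imwrite("pics/s6.png",cv2.resize(im[140:270,260:430],None,fx=4.5,fy=4.5,interpolation=cv2.INTER_CUBIC))
d((453.9,139.9,160),(450,100,170),(446,0,170),(517,-205,170))
E
```

```text
21.00399875610632 [453.82720163 139.87847009 135.85932864]
(453.9, 139.9, 160) [ 0.008   0.     -0.0227]
(450, 100, 170) [-0.0263  0.0028 -0.0455]
(446, 0, 170) [-0.12    0.0155 -0.0785]
(517, -205, 170) [-0.2995  0.1196 -0.1418]
```

View pics/s6.png

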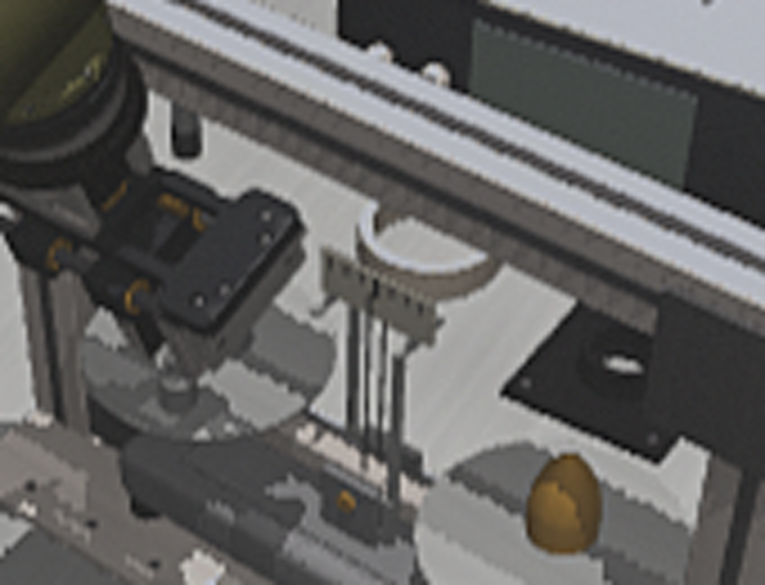

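Call:
{"api": "send_rows", "payload": {"commands": [[[0, 0, -0.01], 0], [[0, 0, -0.025], 0], [[-0.005, 0, -0.042], 0], [[-0.03, 0.003, -0.055], 0], [[-0.06, 0.006, -0.065], 0], [[-0.09, 0.01, -0.075], 0], [[-0.12, 0.02, -0.085], 0], [[-0.15, 0.035, -0.095], 0]]}}

```text
clock: 18.55
eef_pos: [459.0, -38.3, 176.6]
eef_rot: [3.14, -0.339, 1.404]
wrist_force: [0.7, 0.6, -0.0]
finger_gap: 21.8
```

Call:
{"api": "send_rows", "payload": {"commands": [[[-0.02, 0.012, -0.008], 0], [[-0.05, 0.026, -0.016], 0], [[-0.08, 0.04, -0.024], 0], [[-0.11, 0.055, -0.032], 0], [[-0.135, 0.07, -0.04], 0], [[-0.15, 0.082, -0.045], 0], [[-0.155, 0.085, -0.047], 0], [[-0.155, 0.085, -0.047], 0]], "hand": 0.45}}

```text
clock: 19.22
eef_pos: [516.5, -211.2, 168.5]
eef_rot: [3.141, -0.339, 1.403]
wrist_force: [-0.1, -0.1, 0.4]
finger_gap: 26.2
```

```bash
python3 - <<'E'
from h import *
import cv2
s=manip.read_state(); print(s['finger_gap'],s['eef_pos'],s['clock'])
im=manip.camera('scene')[:,:,::-1]
cv2.imwrite("pics/scene7.png",im)
im0=cv2.imread("pics/scene0.png")
c=np.hstack([cv2.resize(q[185:265,320:380],None,fx=6.5,fy=7,interpolation=cv2.INTER_CUBIC) for q in(im0,im)])
cv2.imwrite("pics/s7.png",c)
cv2.imwrite("pics/s7b.png",cv2.resize(im[150:310,260:430],None,fx=3.7,fy=3.7,interpolation=cv2.INTER_CUBIC))
E
```

```text
26.182052534604896 [ 516.45345555 -211.20365047  168.4771539 ] 19.2167
```

View pics/s7.png

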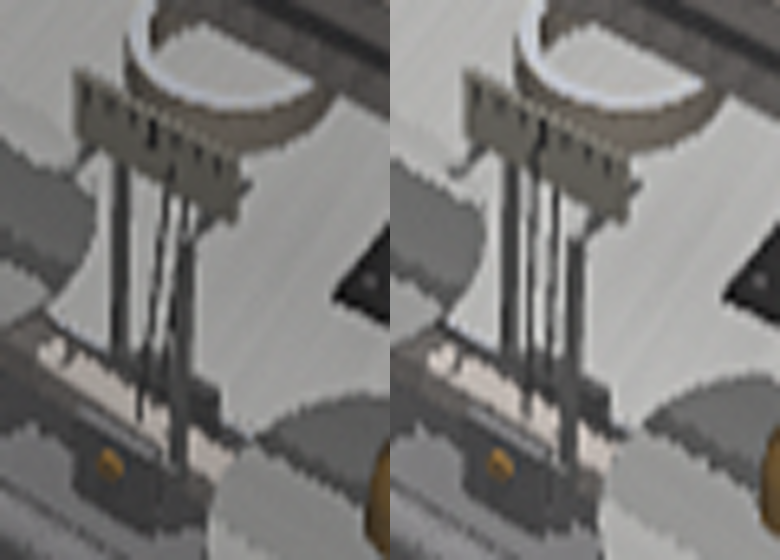

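View pics/s7b.png

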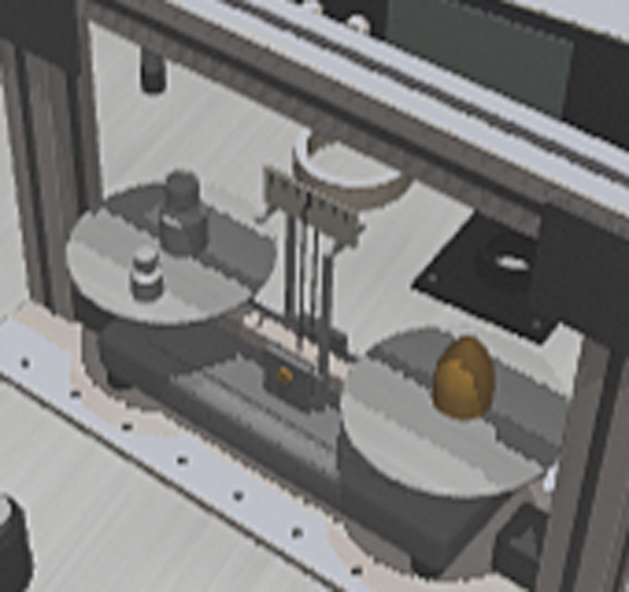

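```bash
python3 - <<'E'
from h import *
import cv2
a=cv2.imread("pics/scene0.png",0);b=cv2.imread("pics/scene7.png",0)
for n,q in(("0",a),("7",b)):
    print(n)
    for r in range(206,242,3): print(r,q[r,334:352])
sx=np.array([.173,.985,0]);sy=np.array([-.985,.173,0]);O=np.array([548.6,158.8,80])
for t in(.088,.05,.025,.0125,0,-.0125):
  print(t,[proj('scene',O+sx*xo-sy*h*np.sin(t)+np.array([0,0,h*np.cos(t)])).round(1).tolist() for xo in(-6,6) for h in(40,80,120)])
print('mark',proj('scene',O+np.array([0,0,125])-sx*1.5),proj('scene',O+[0,0,118]-sx*1.5))
E
```

```text
0
206 [ 69 114  83  75  78  78  79  79  72  60  74  81  73  71  79  76  45  80]
209 [156 155 156 100  50  64 122  90  77  74  76  69  46  82  81  78  79  77]
212 [128 160 159 100  50  63 140 160 157 159 157  68  79  83  76  77  78  78]
215 [ 98 166 159  71  49  60 137 155 151 156 153  52 168 159  65 170 115  69]
218 [113 165 159  73  50  67 165 154 154 154  99 110 161 107  98 114  83 126]
221 [161 158 156  72  50  68 167 156 155 153  56 145 161  75  51  66 134 154]
224 [151 155 156  72  51  67 166 154 154 109  63 164 113  58  57  71 164 152]
227 [152 157 160  70  51  87 164 156 152  69 121 161  69  62  61  80 163 154]
230 [154 156 158  45  55  88 164 155 153  64 167 140  34  67  63  90 162 154]
233 [154 167 150  51  54  90 167 162  92 115 167 108 101  61  64 101 161 156]
236 [126  66  63  56  59  66  75  60  49  73  77  45  78  64  66 116 164 157]
239 [158 160 162 162 127  75  70  48  45  61  60  56  68  67  63  68  75 111]
7
206 [ 83 132  96  89  92  95  94  84  55  74  88  96  82  85  94  89  53  94]
209 [179 181 182 119  60  77 145  96  51  90  91  93  92  93  94  92  94  93]
212 
[... 750 characters left out ...]
  78  80  76  81  88 130]
0.088 [[340.6, 235.8], [342.4, 222.9], [344.2, 209.2], [344.0, 232.7], [345.8, 219.8], [347.8, 206.1]]
0.05 [[340.1, 235.4], [341.2, 222.2], [342.4, 208.1], [343.4, 232.4], [344.7, 219.1], [346.0, 205.1]]
0.025 [[339.7, 235.2], [340.4, 221.7], [341.3, 207.5], [343.1, 232.2], [343.9, 218.7], [344.8, 204.5]]
0.0125 [[339.5, 235.1], [340.1, 221.5], [340.7, 207.2], [342.9, 232.1], [343.5, 218.5], [344.2, 204.1]]
0 [[339.3, 235.0], [339.7, 221.3], [340.1, 206.8], [342.7, 232.0], [343.2, 218.3], [343.6, 203.8]]
-0.0125 [[339.1, 234.9], [339.3, 221.1], [339.5, 206.6], [342.5, 231.9], [342.8, 218.1], [343.1, 203.5]]
mark [341.47927479 203.84677747] [341.4013485 206.461644 ]
```

Call:
{"api": "send_rows", "payload": {"commands": [[[0, 0, 0], 0], [[0, 0, 0], 0], [[0, 0, 0], 0], [[0, 0, 0], 0], [[0, 0, 0], 0], [[0, 0, 0], 0], [[0, 0, 0], 0], [[0, 0, -0.01], 0]]}}

```text
clock: 19.93
eef_pos: [515.4, -212.9, 176.7]
eef_rot: [-3.14, -0.34, 1.404]
wrist_force: [0.4, -0.1, -0.6]
finger_gap: 25.9
```

```bash
cat > n.py <<'E'
from h import *
import cv2
sx=np.array([.173,.985,0]);sy=np.array([-.985,.173,0]);O=np.array([548.6,158.8,80])
def cols(q,start):
    out=[];c=start
    for r in range(214,235):
        # local dark centroid around c
        i=int(round(c)); w=q[r,i-2:i+3].astype(float); bg=np.max(q[r,i-3:i+4]); k=np.clip(bg-w-25,0,None)
        c=(k*np.arange(i-2,i+3)).sum()/k.sum(); out.append((r,c))
    return np.array(out)
def line(t,xo):
    P=[proj('scene',O+sx*xo-sy*h*np.sin(t)+np.array([0,0,h*np.cos(t)])) for h in np.linspace(30,125,60)]
    P=np.array(P)[::-1]; return lambda r:np.interp(r,P[:,1],P[:,0])
from scipy.optimize import least_squares
def fit(A,B):
    f=lambda p:np.r_[line(.088,p[0])(A[:,0])+p[1]-A[:,1],line(p[2],p[0])(B[:,0])+p[1]-B[:,1]]
    s=least_squares(f,[-6,0,0.02],loss='soft_l1',f_scale=.2); return s.x,np.abs(s.fun).mean()
E
python3 - <<'E'
from n import *
im=manip.camera('scene')[:,:,::-1]; cv2.imwrite("pics/scene8.png",im)
t=manip.camera('top')[:,:,::-1]; cv2.imwrite("pics/top8.png",t)
a=cv2.imread("pics/scene0.png",0)
A=cols(a,345)
for n in(7,8):
    B=cols(cv2.imread(f"pics/scene{n}.png",0),341.6)
    print(n,(A[::4,1]).round(2),B[::4,1].round(2),fit(A,B))
c=np.hstack([cv2.resize(im[190:240,325:365],None,fx=10,fy=10,interpolation=cv2.INTER_CUBIC)]); cv2.imwrite("pics/s8.png",c)
print(manip.read_state()['clock'])
E
```

```text
7 [345.   345.23 345.54 346.8  347.22 346.84] [341.71 339.53 338.69 338.77 338.59 338.77] (array([-1.21199537e+02,  3.90249016e+01, -6.33121824e-02]), np.float64(0.6875180127842262))
8 [345.   345.23 345.54 346.8  347.22 346.84] [341.73 340.36 338.69 338.78 338.57 338.77] (array([-1.43009940e+02,  4.66728118e+01, -6.25871920e-02]), np.float64(0.7280044848376311))
20.0333
```

View pics/s8.png

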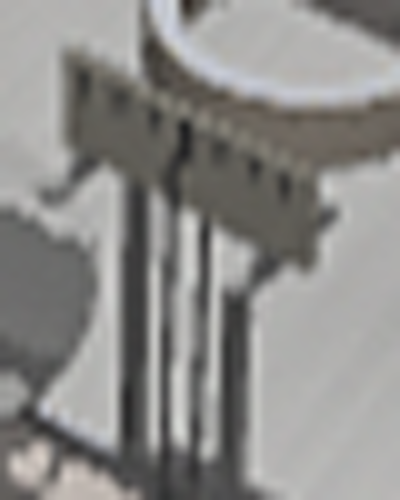

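```bash
cat > n2.py <<'E'
from n import *
def cols2(q,c0,r0,sl,rows):
    out=[]
    for r in rows:
        c=c0+sl*(r-r0); i=int(round(c)); x=np.arange(i-2,i+3); w=q[r,x].astype(float)
        k=np.clip(np.percentile(q[r,i-3:i+4],75)-w,0,None)*(np.abs(x-c)<=1.6); out.append((r,(k*x).sum()/k.sum()))
    return np.array(out)
E
python3 - <<'E'
from n2 import *
a=cv2.imread("pics/scene0.png",0)
A=cols2(a,345,215,-.139,range(216,235))
A2=cols2(a,348,215,-.139,range(214,221))
for n in(7,8):
    q=cv2.imread(f"pics/scene{n}.png",0)
    B=cols2(q,341.55,215,-.033,range(213,235))
    x,e=fit(A,B); print(n,A[::4,1].round(2),B[::4,1].round(2),x.round(4),e)
    pa=np.polyfit(A[:,0]-215,A[:,1],1);pb=np.polyfit(B[:,0]-215,B[:,1],1); print(pa,pb)
    # right needle
    B2=cols2(q,345.0,215,-.04,range(214,230)); print(np.polyfit(B2[:,0]-215,B2[:,1],1))
    for xo in(-10,-6,0): print(xo,[ (t,float(np.round(line(t,xo)(215)-line(t,xo)(232),2)),float(np.round(line(.088,xo)(216)-line(t,xo)(216),2))) for t in(.025,.0125,0,-.0125)])
    print('obs',-pb[0]*17,np.polyval(pa,1)-np.polyval(pb,1))
E
```

```text
7 [344.83 344.19 343.67 343.06 342.64] [341.67 341.47 341.23 341.18 341.   341.04] [-0.8942  0.1645 -0.0009] 0.06155883517148024
[-1.37932786e-01  3.44903671e+02] [-2.79080208e-02  3.41446636e+02]
[-4.93027480e-02  3.44970674e+02]
-10 [(0.025, 0.92, 2.6), (0.0125, 0.67, 3.09), (0, 0.42, 3.57), (-0.0125, 0.18, 4.04)]
-6 [(0.025, 0.96, 2.52), (0.0125, 0.71, 2.99), (0, 0.46, 3.46), (-0.0125, 0.22, 3.92)]
0 [(0.025, 1.02, 2.4), (0.0125, 0.77, 2.85), (0, 0.52, 3.29), (-0.0125, 0.28, 3.73)]
obs 0.47443635426859465 3.3470108559545224
8 [344.83 344.19 343.67 343.06 342.64] [341.68 341.47 341.24 341.18 341.   341.04] [-1.3229e+00  2.7220e-01 -3.0000e-04] 0.061920586569172195
[-1.37932786e-01  3.44903671e+02] [-2.84946461e-02  3.41453920e+02]
[-4.93176302e-02  3.44970890e+02]
-10 [(0.025, 0.92, 2.6), (0.0125, 0.67, 3.09), (0, 0.42, 3.57), (-0.0125, 0.18, 4.04)]
-6 [(0.025, 0.96, 2.52), (0.0125, 0.71, 2.99), (0, 0.46, 3.46), (-0.0125, 0.22, 3.92)]
0 [(0.025, 1.02, 2.4), (0.0125, 0.77, 2.85), (0, 0.52, 3.29), (-0.0125, 0.28, 3.73)]
obs 0.4844089837545977 3.340313590562971
```

```bash
python3 - <<'E'
from n2 import *
a=cv2.imread("pics/scene0.png",0).astype(np.float32);b=cv2.imread("pics/scene8.png",0).astype(np.float32)
ah=cv2.imread("pics/scene0.png");bh=cv2.imread("pics/scene8.png")
def plug(im):
    h=cv2.cvtColor(im,cv2.COLOR_BGR2HSV).astype(int); m=((h[...,0]>8)&(h[...,0]<28)&(h[...,1]>110)).astype(np.uint8); m[:, :365]=0;m[:,405:]=0;m[:235]=0;m[275:]=0
    n,l,st,c=cv2.connectedComponentsWithStats(m); i=1+np.argmax(st[1:,4]); return st[i],c[i]
print(plug(ah),plug(bh))
def ecc(x0,y0,x1,y1):
    T=a[y0:y1,x0:x1];M=np.eye(2,3,dtype=np.float32)
    cc,M=cv2.findTransformECC(T,b[y0:y1,x0:x1],M,cv2.MOTION_TRANSLATION,(3,200,1e-6),None,3); return cc,M[:,2]
print('plug',ecc(372,236,400,272)); print('w200',ecc(298,190,320,222))
Pp=O+sy*-105+sx*8; Pn=O+sy*105+sx*8
for t in(.025,.0125,0,-.0125,-.025):
    f=lambda P,s,z,t:proj('scene',P+np.array([0,0,28+s*105*np.sin(t)+z])) 
    print(t,'plug',(f(Pp,-1,24,t)-f(Pp,-1,24,.088)).round(2),'w200',(f(Pn,1,25,t)-f(Pn,1,25,.088)).round(2))
E
```

```text
(array([377, 244,  15,  22, 265], dtype=int32), array([384.25660377, 255.10943396])) (array([377, 241,  16,  22, 271], dtype=int32), array([384.86715867, 252.27675277]))
plug (0.876768311625865, array([ 0.2254934, -2.0823035], dtype=float32))
w200 (0.980972628546824, array([0.10602765, 2.8284903 ], dtype=float32))
0.025 plug [ 0.28 -2.21] w200 [0.09 2.24]
0.0125 plug [ 0.34 -2.65] w200 [0.11 2.68]
0 plug [ 0.39 -3.1 ] w200 [0.13 3.12]
-0.0125 plug [ 0.45 -3.54] w200 [0.15 3.56]
-0.025 plug [ 0.51 -3.98] w200 [0.16 4.  ]
```

```bash
python3 - <<'E'
from n2 import *
a=cv2.imread("pics/scene0.png",0).astype(float);b=cv2.imread("pics/scene8.png",0).astype(float)
def edge(q,c,r0,r1):
    L=np.log(q[r0:r1,c]); g=-np.diff(L); i=np.argmax(g)
    if not 0<i<len(g)-1: return np.nan
    # half-level crossing between local plateau values
    hi=q[r0+i-2:r0+i,c].mean(); lo=q[r0+i+2:r0+i+3,c].mean(); m=(hi+lo)/2
    for j in range(i-2,i+3):
        u,v=q[r0+j,c],q[r0+j+1,c]
        if u>=m>v: return r0+j+(u-m)/(u-v)
    return np.nan
for nm,cs,r in(("far",range(356,398),(268,292)),("near",range(282,328),(222,244))):
    D=[];
    for c in cs: D.append((edge(a,c,*r),edge(b,c,*r)))
    D=np.array(D);d=D[:,1]-D[:,0]; print(nm,d.round(1),'median',np.nanmedian(d),'trim',np.nanmean(d[np.abs(d-np.nanmedian(d))<1]))
for t in(.025,.0125,0,-.0125):
    f=lambda P,s,t:proj('scene',P+np.array([0,0,28+s*105*np.sin(t)]))
    out=[]
    for s in(-1,1):
        P=O+sy*105*s-sx*60+sy*(-20); out.append((f(P,s,t)-f(P,s,.088)).round(2))
    print(t,'far',out[0],'near',out[1])
E
```

```text
far [-3.1 -3.1 -3.3 -3.2 -3.1 -3.1 -2.9 -2.9 -3.  -3.  -3.  -3.1 -3.  -3.
 -3.1 -3.  -3.2 -3.1 -3.  -2.9 -2.7 -2.8 -3.  -2.9 -2.9 -3.  -2.6 -2.8
 -2.9 -2.7 -2.4 -2.6 -2.7 -2.8 -2.9 -2.9 -2.7 -3.  -2.4 -2.4 -2.4  nan] median -2.9270833333333144 trim -2.886403262443114
near [ 3.   2.8  2.5  2.9  2.8  2.8  3.1  2.6  2.8  2.6  2.5  2.8  2.6  2.7
 -7.8  3.1 -7.3 -7.5 -7.6  2.7 -9.   2.8  2.9  2.8  3.1  3.   2.8  2.5
  3.1  2.8  2.9  2.8  2.8  2.7  3.2  2.9  3.1  2.9  2.8  2.6  3.1  3.
  3.1  2.5  1.   0. ] median 2.8022792929707805 trim 2.8347253429516845
0.025 far [ 0.23 -2.12] near [0.15 2.17]
0.0125 far [ 0.28 -2.54] near [0.18 2.6 ]
0 far [ 0.32 -2.97] near [0.22 3.03]
-0.0125 far [ 0.37 -3.4 ] near [0.25 3.46]
```

View pics/scene8.png

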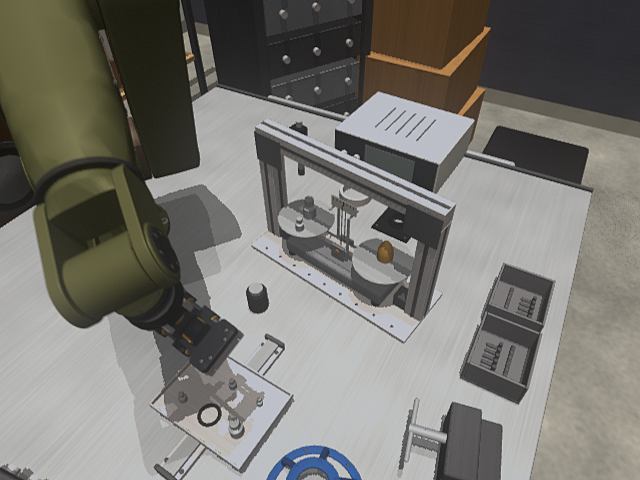

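The w50 stands at (299,224) next to the 200 g weight at (308,207). The plug is at (385,252), and the other four weights and the gasket are still on the tray. The needle is on the broad mark at about (342,206). Handing in.

```bash
python3 -c "
from cell import manip
print(manip.sign_off())"
```

```text
the job is handed in; nothing more can be done
None
```

I put the 50 g weight on the near pan next to the 200 g weight. The beam then floated level to within about 5 mrad, and I handed the job in at 20 s.

**Tilt:** The checks agreed only roughly on how level it was:

| Check | Tilt from level |
|---|---|
| Needle fit | 0 to +4 mrad |
| Pan rims | +2 (far) and +6 mrad (near) |
| Colour centroid of the plug, image shift of the 200 g weight | +7 to +8 mrad |
| Image shift of the plug (one check) | more than 25 mrad |

All but the last are inside the 12.5 mrad (5 g) edge of the broad mark. I set the last one aside because it was a poor image match (0.88). The plug comes out near 252 g, so no further weight was needed, but each check is only good to about ±4 mrad.

**Tool lean:** The move interface cannot tilt the tool. I got about 19° of lean, less than the advised 30–45°, by pushing against the arm's reach limit well away from the balance. I kept that lean for picking up, placing and backing out. The hand stayed clear of the bar in the pictures, and the wrist force stayed below about 2 N throughout.

**Last pictures:** The plug and 200 g weight were still standing on their pans. The 100, 20, 20 and 10 g weights and the gasket were on the tray, and the open gripper was hovering clear above the tray.

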